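# Heft the slide boxes, file the full ones, draw out the nearly empty one

### The arm

A 6-joint arm with a two-finger parallel gripper is mounted at the origin on a cart in front of the work surface, level with it; the furniture and walls round the work are solid. World frame = base frame: x ahead of the robot, y to its left, z up, the work surface at z = 0. Lengths are in m, angles in rad, forces in N, time in s.
With the tool pointing down it reaches from about 0.35 to 0.725 m from the base axis. Payload 4.3 kg.
Tool frame: the origin (TCP) lies at the very end of the fingers, on their centre line; the grasp point (between the pads) lies 19 mm behind it; z points along the fingers, x is the direction in which the jaws open and shut, and the axes are right-handed (so a half turn about z gives the same grasp; the last joint's range is limited). The gripper opens to 85 mm and grips with 20 to 120 N. Pads are 22 mm wide; open, the fingers measure 114 mm over their backs; the gripper's body (76 mm by 85 mm) begins 54 mm behind the grasp point. The pads swing forward as they close: fully open they stand 13 mm farther back than shut.
Start: joints at [1.208, 0.377, 0.081, 1.274, 0, 1.46], TCP at [0.144, 0.557, 0.231] pointing down, gripper open.
Joint ranges: [-2.72, 2.72], [-0.84, 1.66], [-1.02, 1.22], [-1.77, 2.12], [-1.37, 1.28], [-3.14, 3.14]. Speed limits (rad/s): [2.57, 2.57, 3.14, 3.14, 3.14, 3.14].

### API

Orientations are given as a unit quaternion [x, y, z, w].
In Python, from cell import ctrl, optics gives the robot as it stands.
- The arm moves only by the tool drive_tool, never from a script. Its argument "moves" is text: rows parted by semicolons, each of 7 numbers parted by spaces: the turn, a rotation vector about the tool's x, y, z in rad, then the shift along the tool's x, y, z in m, then the gripper command: -1 is fully open, 1 is shut, values between are in proportion. In form: ax ay az tx ty tz gripper; .... A call has 1 to 12 rows; each row shifts and turns the commanded pose from where the row before left it, along the tool's axes as they then stand; what a row does not reach is not made up. A row lasts 1/10 s, in which the tool goes at most 50 mm and 8.59 degrees, less where a joint would pass 70% of its speed; a pose out of reach is approached as far as the arm can. A call is refused whole if a number of a shift passes 0.05 or a number of a turn 0.15, either way. A call with a gripper value outside its range is refused whole. The fingers move at their own pace and stop on an object; "squeeze" is the grip in N (left out, the last holds). Time passes only in rows, so rows that do not move let the fingers close. It gives the time, the measured TCP pose, the force and the opening at its end, in the units of the state.
- ctrl.get_state(): the state, without advancing time (a new reading comes with each control period).
- optics.snapshot(name): name is "side" or "top" or "wrist"; returns the picture (400x640x3 uint8, red, green, blue); there is no depth.
- optics.get_calibration(name): a dict with "fovy" (degrees; the focal length in pixels is half the picture's height over the tangent of half this angle, whatever the lens; pixels are square), "cx", "cy" (the principal point, pixels), "T" (4x4, takes a point from camera to world coordinates); the wrist camera has in their place "tool_from_camera" (4x4, takes a point from camera to tool coordinates, whose origin is the TCP and whose axes are the tool frame's). Camera axes: x right, y down, z forward; pixel columns grow to the right and rows downward; lengths in m; the calibration is good to about 2 mm. A picture is of the moment at which its call begins: read the wrist's pose just before it. get_calibration takes no time and is no camera call.
- ctrl.sign_off(): hands the job in, once; it reports no verdict.
The state is a dict: "time": time; "qpos": joint angles; "qvel": joint speeds; "joint_torque": joint torques, N m; "ee_pos": TCP position; "eef_rot": TCP orientation; "force": force on the tool from outside, world axes, zero at the start; "moment": the same for the moment, N m; "opening": finger opening in m.
Only numpy, scipy, OpenCV 4.12 (cv2) and the standard library are available. Lean on these libraries where they do the work, as an engineer would, in place of code of your own. Each camera call takes 0.05 s, during which the arm holds its last target. There are 200 camera calls.

### The job

Three closed slide boxes stand part-way in the filing station; one or two are full of slides, the rest nearly empty. Tell them apart by feel, raising the box slightly by its fin pull with its far end still resting on the plate; push every full box fully home past its catch until it meets the back wall, without ramming it, and draw every light one straight out so that it lies flat on the landing, wholly clear of its bay, ready for refilling. Never tip a box steeply or lift it off the station, and leave the other things on the bench alone.

Things in the scene. Friction and masses are not known exactly. Their poses are not given: they have to be found in the camera images.
- station: pale metal filing station fixed to the bench: base plate 235 (x) by 297 (y) by 4 mm thick; origin at the centre of its underside, x from the open landing (robot side) to the back wall, z up. Three open-topped bays (middles y = +95, 0, -95 mm; 89 mm wide between dividers 22 mm high) run from x = 31.5 mm to the back wall at x = 109.5 mm
- landing (a point): middle of the landing, the bare plate before the bays (station x = -43 mm), on the plate's top face. A light box drawn straight out belongs on the landing before its bay: its origin at station x = -40 to -60 mm; it may overhang the front edge a little. A fourth such box, off the station to its left, is a bystander
- back_wall: upright back wall of the station, 44 mm high, 8 thick, across all bays; origin at the foot of its inner face, in the middle (station x = 109.5 mm, z = 4 mm), axes as the station's. The full boxes' far ends shall rest against it; ramming it with over 35 N is a fault
- catches (a point): lowest point of the middle bay's roller catch (white roller under a bracket, 15 mm before the back wall; one over each bay). Over the last 15 mm of a box's travel the sprung roller rides up its lid (roughly 10 N of push), then drops into the groove across the lid as the box meets the wall. At the start all boxes are clear of it
- box_a: closed slide box, starts in the left (y = +95 mm) bay 28 to 48 mm short of the back wall. White shell 84 (y) by 125 (x) by 36 mm high, blue lid, grey fin pull on the near end; all three look alike. Full 0.70 to 0.83 kg, nearly empty about 0.29 kg, load near its middle. Origin at the centre of its underside, x to its far end, z up; fully home at station x = +47 mm
- box_a_pull (a point): centre of box_a's fin pull: 12 mm thick (y), 30 long (x), 22 high; 16 mm out from the end face, 78.5 mm before the box's origin, 24 mm above its underside. Pinch it from above. Raised 8 mm here, far end down, a full box pulls down 2.7 to 4 N, a nearly empty one 0.6 to 1.6 N (up to 40% more if the grip stays level); pressing a divider sideways falsifies this
- box_a_heel (a point): middle of the far lower edge of box_a, about which it tips (62.5 mm behind its origin, on its underside)
- box_b: closed slide box, starts in the middle bay 28 to 48 mm short of the back wall. White shell 84 (y) by 125 (x) by 36 mm high, blue lid, grey fin pull on the near end; all three look alike. Full 0.70 to 0.83 kg, nearly empty about 0.29 kg, load near its middle. Origin at the centre of its underside, x to its far end, z up; fully home at station x = +47 mm
- box_b_pull (a point): centre of box_b's fin pull: 12 mm thick (y), 30 long (x), 22 high; 16 mm out from the end face, 78.5 mm before the box's origin, 24 mm above its underside. Pinch it from above. Raised 8 mm here, far end down, a full box pulls down 2.7 to 4 N, a nearly empty one 0.6 to 1.6 N (up to 40% more if the grip stays level); pressing a divider sideways falsifies this
- box_b_heel (a point): middle of the far lower edge of box_b, about which it tips (62.5 mm behind its origin, on its underside)
- box_c: closed slide box, starts in the right (y = -95 mm) bay 28 to 48 mm short of the back wall. White shell 84 (y) by 125 (x) by 36 mm high, blue lid, grey fin pull on the near end; all three look alike. Full 0.70 to 0.83 kg, nearly empty about 0.29 kg, load near its middle. Origin at the centre of its underside, x to its far end, z up; fully home at station x = +47 mm
- box_c_pull (a point): centre of box_c's fin pull: 12 mm thick (y), 30 long (x), 22 high; 16 mm out from the end face, 78.5 mm before the box's origin, 24 mm above its underside. Pinch it from above. Raised 8 mm here, far end down, a full box pulls down 2.7 to 4 N, a nearly empty one 0.6 to 1.6 N (up to 40% more if the grip stays level); pressing a divider sideways falsifies this
- box_c_heel (a point): middle of the far lower edge of box_c, about which it tips (62.5 mm behind its origin, on its underside)
- cassette_tray: bystander: card tray of filed blocks, 58x160x40 mm, to the right of the station; origin under its centre
- slides_a: bystander: small stack of glass slides, 28x77x8 mm, in front of the microscope; origin under its centre
- label_roll: bystander: white roll of labels, 62 mm across, 26 mm high; origin under its centre

How it is judged:
By the outcome, as a careful person would: the job done as asked, in the order asked, and still so for the second after the job is handed in, with the robot touching nothing.
It also fails if it takes over 58 s, if anything falls off the work surface, if the arm or the gripper's body presses on something with over 40 N, if the wrist force passes 120 N, or if a joint passes its speed limit or range.

## Working session

There is one attempt and no reset: what is moved stays moved. The work goes in short steps, Python scripts to look and compute and a tool call to move; the robot and the scene stay as the last step left them, time stands still between calls to the robot, and variables do not carry over. Pictures are saved under pics/ and viewed, about 8 in all and at most 12, crops included, and the job is handed in when it is done.

Besides the shell and the picture viewer there is one more tool, called after "Call:" as name(argument=value, ...) on one line, values as JSON. drive_tool: Moves the arm, as the interface text tells. Its arguments: {"type":"object","properties":{"moves":{"type":"string"},"squeeze":{"type":"number"}},"required":["moves"]}

```bash
mkdir -p pics; ls; python3 - <<'E'
from cell import ctrl, optics
import cv2, numpy as np
print(ctrl.get_state())
for n in ("top","side","wrist"):
    c=optics.get_calibration(n); print(n,c)
for n in ("top","side"):
    cv2.imwrite(f"pics/{n}0.png",optics.snapshot(n)[:,:,::-1])
E
```

```text
pics
{'time': 0.0, 'qpos': array([1.20770047e+00, 3.78111116e-01, 7.96563881e-02, 1.27435610e+00,
       1.73140524e-05, 1.46048113e+00]), 'qvel': array([ 3.80258650e-04,  1.42887138e-03, -1.15018300e-03,  5.89002264e-04,
       -9.61625156e-05, -8.88832443e-04]), 'joint_torque': array([-3.30411131e-04, -4.63604486e+01,  2.69875842e+01,  2.09831464e-02,
        2.84223024e-04,  2.90424644e-06]), 'ee_pos': array([0.14358065, 0.55614172, 0.23034521]), 'eef_rot': array([ 7.90599760e-01,  6.12332430e-01, -8.63907063e-04,  5.17966724e-04]), 'force': array([-0.08912115, -0.95161425,  0.18063934]), 'moment': array([-0.00279354,  0.01045159, -0.01512231]), 'opening': 0.0851733309794464}
top {'fovy': 43.13110117061276, 'cx': 314.9356860376987, 'cy': 203.18251883051002, 'T': array([[-9.22605516e-04, -9.98978871e-01,  4.51703963e-02,
         4.82012269e-01],
       [-9.99702370e-01,  2.02258530e-03,  2.43121414e-02,
         9.17292794e-02],
       [-2.43786765e-02, -4.51345217e-02, -9.98683411e-01,
         1.35174010e+00],
       [ 0.00000000e+00,  0.00000000e+00,  0.00000000e+00,
         1.00000000e+00]])}
side {'fovy': 43.352051094081105, 'cx': 319.0905175888433, 'cy': 202.51385638623216, 'T': array([[ 0.86818822, -0.30256592,  0.39332312,  0.12267337],
       [-0.49617786, -0.51726079,  0.69731543, -0.65167878],
       [-0.00753325, -0.80055926, -0.59920624,  0.72115678],
       [ 0.        ,  0.        ,  0.        ,  1.        ]])}
wrist {'fovy': 66.7248599749093, 'cx': 317.0966072161256, 'cy': 200.93395255861947, 'tool_from_camera': array([[ 9.99999823e-01,  5.33455140e-04,  2.63218365e-04,
         6.75194464e-04],
       [-5.88455151e-04,  9.51876039e-01,  3.06482723e-01,
        -7.68851840e-02],
       [-8.70564713e-05, -3.06482823e-01,  9.51876185e-01,
        -1.41811938e-01],
       [ 0.00000000e+00,  0.00000000e+00,  0.00000000e+00,
         1.00000000e+00]])}
```

View pics/top0.png

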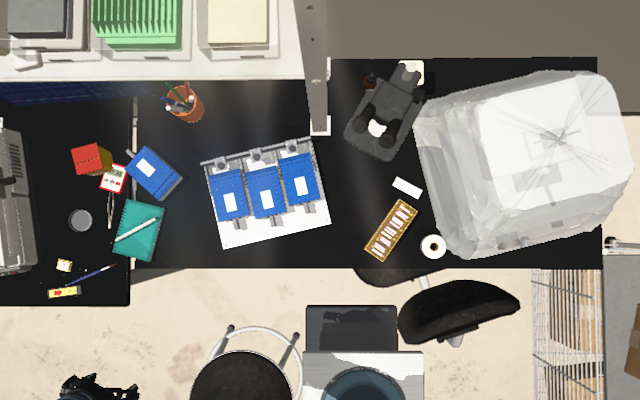

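View pics/side0.png

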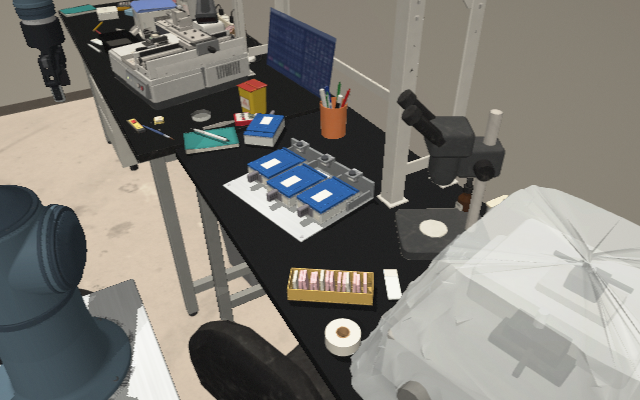

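```bash
cat >h.py <<'E'
import numpy as np, cv2
from cell import ctrl, optics
from scipy.spatial.transform import Rotation as R
def campose(n):
    c=optics.get_calibration(n)
    if n=="wrist":
        s=ctrl.get_state();T=np.eye(4);T[:3,:3]=R.from_quat(s["eef_rot"]).as_matrix();T[:3,3]=s["ee_pos"]
        return c,T@c["tool_from_camera"]
    return c,c["T"]
def cast(c,T,uv,z):
    f=200/np.tan(np.radians(c["fovy"])/2)
    uv=np.atleast_2d(uv).astype(float)
    d=np.c_[(uv[:,0]-c["cx"])/f,(uv[:,1]-c["cy"])/f,np.ones(len(uv))]@T[:3,:3].T
    return T[:3,3]+d*((z-T[2,3])/d[:,2])[:,None]
def bluelids(img,minarea):
    h=cv2.cvtColor(img,cv2.COLOR_RGB2HSV)
    m=cv2.inRange(h,(100,120,60),(125,255,255))
    return [c for c in cv2.findContours(m,cv2.RETR_EXTERNAL,cv2.CHAIN_APPROX_NONE)[0] if cv2.contourArea(c)>minarea]
E
python3 - <<'E'
from h import *
im=cv2.imread("pics/top0.png")[:,:,::-1].copy()
c,T=campose("top")
for k in bluelids(im,400):
    p=cast(c,T,k.reshape(-1,2),0.040)[:,:2]
    r=cv2.minAreaRect((p*1000).astype(np.float32)); print(r, cv2.boundingRect(k))
print(cast(c,T,[(222,249),(331,224)],0.004))
big=cv2.resize(im[125:260,190:345],None,fx=5,fy=5,interpolation=cv2.INTER_CUBIC)
cv2.imwrite("pics/topc.png",big[:,:,::-1][:600])
E
```

```text
((563.5771484375, 349.22210693359375), (122.72535705566406, 83.5498046875), 13.301953315734863) (208, 169, 42, 52)
((571.0609130859375, 253.78363037109375), (123.0206298828125, 83.98262023925781), 13.0978364944458) (245, 166, 41, 52)
((605.49560546875, 165.80831909179688), (124.07421112060547, 84.11271667480469), 13.390509605407715) (278, 152, 42, 54)
((622.9822387695312, 554.1029663085938), (126.87767028808594, 84.54608154296875), 48.29057693481445) (125, 145, 55, 55)
[[0.42111102 0.3726692  0.004     ]
 [0.48745588 0.08184862 0.004     ]]
```

View pics/topc.png

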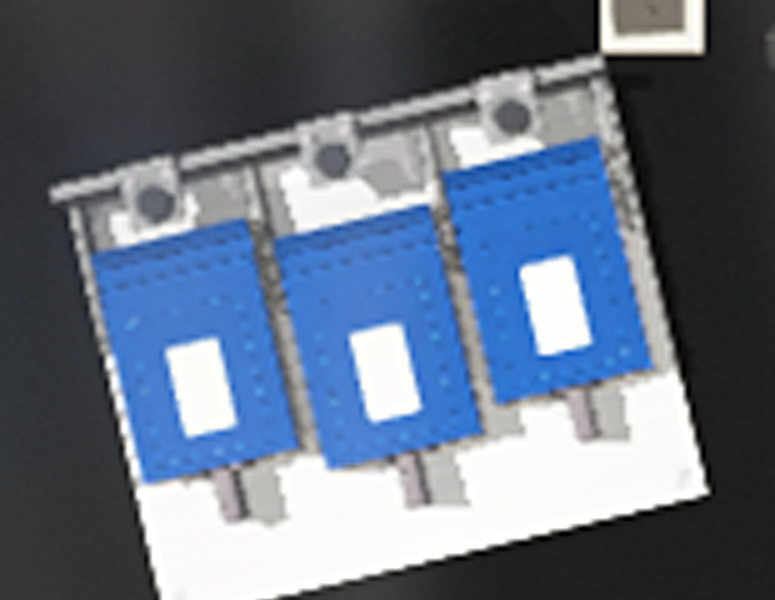

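Call:
drive_tool(moves="0 0 -0.12 0 0 0.01 0;0 0 -0.12 0 0 0.01 0;0 0 -0.12 0 0 0.01 0;0 0 -0.122 0 0 0.01 0", squeeze=50)

```text
time: 0.5
ee_pos: [0.1437, 0.5563, 0.1904]
eef_rot: [0.62, 0.785, -0.001, 0.0]
force: [0.3, -0.1, 0.6]
opening: 0.0428
```

Call:
drive_tool(moves="0 0 0 -0.0356 0.0245 0.002 0;0 0 0 -0.0356 0.0245 0.002 0;0 0 0 -0.0356 0.0245 0.002 0;0 0 0 -0.0356 0.0245 0.002 0;0 0 0 -0.0356 0.0245 0.002 0;0 0 0 -0.0356 0.0245 0.002 0;0 0 0 -0.0356 0.0245 0.002 0;0 0 0 -0.0356 0.0245 0.002 0;0 0 0 -0.0356 0.0245 0.002 0;0 0 0 -0.0356 0.0245 0.002 0;0 0 0 -0.0356 0.0245 0.002 0;0 0 0 0 0 0 0")

```text
time: 1.7
ee_pos: [0.4987, 0.2331, 0.1686]
eef_rot: [0.624, 0.781, -0.0, 0.001]
force: [-0.5, 0.2, -0.5]
opening: 0.0428
```

```bash
python3 - <<'E'
from h import *
c,T=campose("wrist"); s=ctrl.get_state()
im=optics.snapshot("wrist"); cv2.imwrite("pics/w1.png",im[:,:,::-1])
np.save("w1T.npy",T)
print(s["time"],s["ee_pos"],s["force"],s["opening"],R.from_quat(s["eef_rot"]).as_matrix().round(4))
for k in bluelids(im,3000):
    p=cast(c,T,k.reshape(-1,2),0.040)[:,:2]
    print(cv2.minAreaRect((p*1000).astype(np.float32)),cv2.boundingRect(k))
E
```

```text
1.7 [0.49865929 0.23309781 0.16855235] [-0.54872175  0.19602853 -0.5458316 ] 0.042797781076247425 [[-2.210e-01  9.753e-01  1.200e-03]
 [ 9.753e-01  2.210e-01 -1.400e-03]
 [-1.600e-03  9.000e-04 -1.000e+00]]
((621.2443237304688, 547.1113891601562), (129.72210693359375, 84.36872100830078), 48.311641693115234) (510, 296, 112, 97)
((550.6412353515625, 345.63262939453125), (94.36723327636719, 85.10930633544922), 12.871747016906738) (375, 219, 90, 85)
((592.5346069335938, 161.62478637695312), (94.50776672363281, 84.54248809814453), 13.023737907409668) (179, 219, 90, 85)
((571.4183349609375, 253.94900512695312), (122.30099487304688, 84.4732666015625), 12.898689270019531) (277, 205, 88, 110)
```

View pics/w1.png

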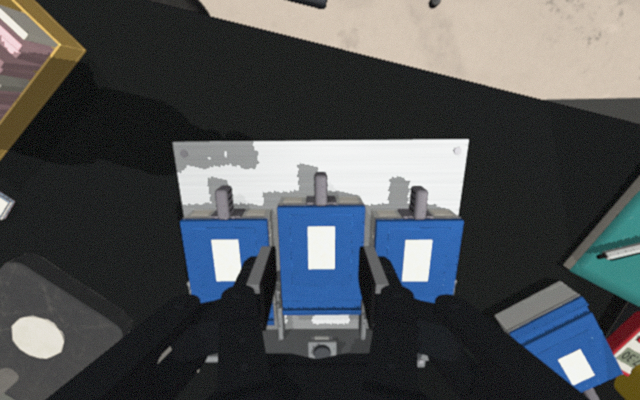

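Call:
drive_tool(moves="0 0 0 0.004 -0.003 0.03 0;0 0 0 0 0 0.03 0;0 0 0 0 0 0.03 0;0 0 0 0 0 0.03 0;0 0 0 0 0 0.02 0;0 0 0 0 0 0.0185 0;0 0 0 0 0 0 0")

```text
time: 2.45
ee_pos: [0.4876, 0.2398, 0.0082]
eef_rot: [0.621, 0.784, -0.003, -0.002]
force: [-0.6, 1.1, 0.8]
opening: 0.0426
```

```bash
cat >>h.py <<'E'
def feel(n=8):
    F=[];M=[]
    for _ in range(n):
        im=optics.snapshot("wrist"); s=ctrl.get_state(); F.append(s["force"]);M.append(s["moment"])
    F=np.array(F)
    A=R.from_quat(s["eef_rot"]).as_matrix()
    print("t",s["time"].__round__(2),"F world",F.mean(0).round(2),"sd",F.std(0).round(2),"F tool",(A.T@F.mean(0)).round(2),"pos",s["ee_pos"].round(4),"open",round(s["opening"],4),"zaxis",A[:,2].round(3))
    return im
E
python3 -c "
from h import *
im=feel(6);cv2.imwrite('pics/w2.png',im[:,:,::-1])"
```

```text
t 2.75 F world [-0.29  0.37  0.15] sd [0.71 0.33 0.21] F tool [ 0.43 -0.2  -0.15] pos [0.4924 0.2405 0.0121] open 0.0428 zaxis [ 0.002  0.001 -1.   ]
```

View pics/w2.png

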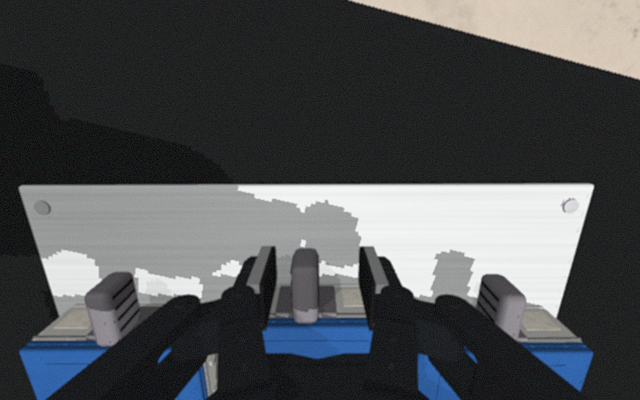

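Call:
drive_tool(moves="0 0 0 -0.0046 0.0015 0.0015 0;0 0 0 0 0 0 0;0 0 0 0 0 0 0;0 0 0 0 0 0 1;0 0 0 0 0 0 1;0 0 0 0 0 0 1;0 0 0 0 0 0 1")

```text
time: 3.45
ee_pos: [0.4939, 0.2356, 0.0094]
eef_rot: [0.622, 0.783, -0.0, 0.0]
force: [-1.4, -0.4, 1.3]
opening: 0.0117
```

```bash
python3 -c "
from h import *
im=feel(5)"
```

```text
t 3.7 F world [-0.75 -0.79  2.56] sd [0.61 0.38 0.32] F tool [-0.6  -0.91 -2.56] pos [0.4939 0.2356 0.0094] open 0.0111 zaxis [ 0. -0. -1.]
```

Call:
drive_tool(moves="0.0095 0 0 0 0 -0.0013 1;0.0095 0 0 0 0 -0.0013 1;0.0095 0 0 0 0 -0.0014 1;0.0095 0 0 0 0 -0.0013 1;0.0095 0 0 0 0 -0.0013 1;0.0095 0 0 0 0.0005 -0.0014 1;0 0 0 0 0 0 1;0 0 0 0 0 0 1")

```text
time: 4.5
ee_pos: [0.4944, 0.2358, 0.0171]
eef_rot: [0.621, 0.783, -0.022, -0.018]
force: [0.2, -0.7, -0.6]
opening: 0.0117
```

```bash
python3 -c "
from h import *
im=feel(8)"
```

```text
t 4.9 F world [-0.29 -0.67 -2.11] sd [0.72 0.57 0.56] F tool [-0.59 -0.31  2.13] pos [0.4945 0.2358 0.0173] open 0.0114 zaxis [-0.056 -0.013 -0.998]
```

```bash
python3 -c "
from h import *
im=feel(5);im=feel(5);im=feel(5)"
```

```text
t 5.15 F world [-0.94 -0.43 -2.19] sd [0.48 0.44 0.44] F tool [-0.2  -0.89  2.25] pos [0.4945 0.2358 0.0173] open 0.0113 zaxis [-0.056 -0.013 -0.998]
t 5.4 F world [-0.61 -0.79 -1.77] sd [0.26 0.34 0.27] F tool [-0.64 -0.67  1.81] pos [0.4945 0.2359 0.0173] open 0.0112 zaxis [-0.056 -0.013 -0.998]
t 5.65 F world [-1.03 -0.89 -2.45] sd [0.57 0.71 0.56] F tool [-0.64 -1.07  2.51] pos [0.4945 0.2359 0.0173] open 0.0109 zaxis [-0.056 -0.013 -0.998]
```

```bash
cat >>h.py <<'E'
def feelm(n=8):
    F=[];M=[]
    for _ in range(n):
        optics.snapshot("wrist"); s=ctrl.get_state(); F.append(s["force"]);M.append(s["moment"])
    A=R.from_quat(s["eef_rot"]).as_matrix()
    F=np.mean(F,0);M=np.mean(M,0)
    print("t",round(s["time"],2),"Fz",F[2].round(2),"F tool",(A.T@F).round(2),"M tool",(A.T@M).round(3),"pos",s["ee_pos"].round(4),"open",round(s["opening"],4),"zaxis",A[:,2].round(3))
E
python3 -c "
from h import *
feelm(6)"
```

```text
t 5.95 Fz -2.0 F tool [-0.42 -1.32  2.08] M tool [ 0.077 -0.061  0.044] pos [0.4945 0.2358 0.0173] open 0.0112 zaxis [-0.056 -0.013 -0.998]
```

Call:
drive_tool(moves="0.012 0 0 0 0 0 1;0.012 0 0 0 0 0 1;0 0 0 0 0 0 1;0 0 0 0 0 0 1")

```text
time: 6.35
ee_pos: [0.4951, 0.2361, 0.0173]
eef_rot: [0.621, 0.783, -0.031, -0.025]
force: [-1.6, 0.7, -0.1]
opening: 0.0113
```

```bash
python3 -c "
from h import *
feelm(8)"
```

```text
t 6.75 Fz -1.04 F tool [-0.32 -0.04  1.04] M tool [-0.293 -0.017  0.017] pos [0.4951 0.2361 0.0174] open 0.0106 zaxis [-0.078 -0.018 -0.997]
```

Call:
drive_tool(moves="-0.0205 0 0 0 0 0 1;-0.02 0 0 0 0 0 1;-0.02 0 0 0 0 0 1;-0.0205 0 0 0 0 0 1;0 0 0 0 0 0 1;0 0 0 0 0 0 1;0 0 0 0 0 0 1")

```text
time: 7.45
ee_pos: [0.4939, 0.2357, 0.0168]
eef_rot: [0.622, 0.783, -0.001, -0.001]
force: [-0.4, -0.1, -5.9]
opening: 0.0114
```

```bash
python3 -c "
from h import *
feelm(8)"
```

```text
t 7.85 Fz -5.83 F tool [-0.02 -0.59  5.83] M tool [ 0.466 -0.009  0.002] pos [0.4947 0.2359 0.0173] open 0.011 zaxis [-0.  0. -1.]
```

Call:
drive_tool(moves="0 0 0 0 0 0.003 1;0 0 0 0 0 0.003 1;0 0 0 0 0 0.0018 1;0 0 0 0 0 0 1;0 0 0 0 0 0 0;0 0 0 0 0 0 0;0 0 0 0 0 0 0;0 0 0 0 0 -0.03 0;0 0 0 0 0 -0.03 0;0 0 0 0.0315 0.005 0 0;0 0 0 0.0315 0.005 0 0;0 0 0 0.0315 0.0055 0 0")

```text
time: 9.05
ee_pos: [0.4887, 0.3325, 0.0702]
eef_rot: [0.622, 0.783, 0.001, 0.0]
force: [0.4, -0.8, 1.9]
opening: 0.0432
```

Call:
drive_tool(moves="0 0 0 0 0 0 0;0 0 0 0 0 0.02 0;0 0 0 0 0 0.02 0;0 0 0 0 0 0.015 0;0 0 0 0 0 0.004 0;0 0 0 0 0 0 0;0 0 0 0 0 0 0;0 0 0 0 0 0 0")

```text
time: 9.85
ee_pos: [0.4892, 0.3317, 0.0116]
eef_rot: [0.622, 0.783, 0.001, 0.0]
force: [-0.0, -1.0, -0.7]
opening: 0.0427
```

```bash
python3 -c "
from h import *
feelm(3)
im=feel(2);cv2.imwrite('pics/w3.png',im[:,:,::-1])"
```

```text
t 10.0 Fz -0.1 F tool [0.39 0.05 0.1 ] M tool [ 0.021  0.003 -0.005] pos [0.4888 0.3317 0.0113] open 0.0428 zaxis [ 0.001  0.001 -1.   ]
t 10.1 F world [-0.09 -0.48  0.52] sd [0.39 0.55 0.46] F tool [-0.45 -0.2  -0.52] pos [0.4885 0.3316 0.0109] open 0.0426 zaxis [ 0.001  0.    -1.   ]
```

View pics/w3.png

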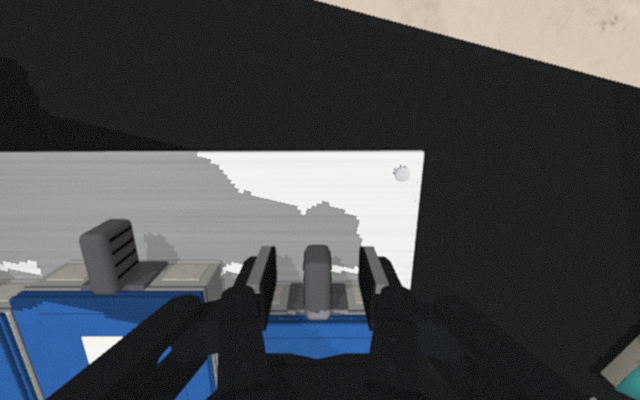

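Call:
drive_tool(moves="0 0 0 0 0 0.001 1;0 0 0 0 0 0 1;0 0 0 0 0 0 1;0 0 0 0 0 0 1;0.0095 0 0 0 0 -0.0013 1;0.0095 0 0 0 0 -0.0013 1;0.0095 0 0 0 0 -0.0014 1;0.0095 0 0 0 0 -0.0013 1;0.0095 0 0 0 0 -0.0013 1;0.0095 0 0 0 0.0005 -0.0014 1;0 0 0 0 0 0 1;0 0 0 0 0 0 1")

```text
time: 11.3
ee_pos: [0.4893, 0.3316, 0.0174]
eef_rot: [0.621, 0.783, -0.022, -0.017]
force: [0.7, 1.0, -1.9]
opening: 0.0115
```

```bash
python3 -c "
from h import *
feelm(6);feelm(6)"
```

```text
t 11.6 Fz -1.63 F tool [0.42 0.08 1.62] M tool [-0.172  0.006  0.02 ] pos [0.4889 0.3316 0.0175] open 0.0113 zaxis [-0.055 -0.013 -0.998]
t 11.9 Fz -1.21 F tool [0.05 0.63 1.17] M tool [-0.19  -0.013  0.045] pos [0.4889 0.3316 0.0175] open 0.0112 zaxis [-0.055 -0.013 -0.998]
```

Call:
drive_tool(moves="-0.019 0 0 0 0 0 1;-0.019 0 0 0 0 0 1;-0.019 0 0 0 0 0 1;0 0 0 0 0 0 1;0 0 0 0 0 0 1;0 0 0 0 0 0 1")

```text
time: 12.5
ee_pos: [0.4889, 0.3316, 0.0175]
eef_rot: [0.622, 0.783, 0.0, -0.0]
force: [-0.3, 0.2, -2.2]
opening: 0.0116
```

```bash
python3 -c "
from h import *
feelm(8)"
```

```text
t 12.9 Fz -2.83 F tool [-0.13 -0.13  2.83] M tool [0.201 0.008 0.003] pos [0.489  0.3316 0.0174] open 0.011 zaxis [-0.  0. -1.]
```

Call:
drive_tool(moves="0.014 0 0 0 0 0 1;0.014 0 0 0 0 0 1;0 0 0 0 0 0 1;0 0 0 0 0 0 1;0 0 0 0 0 0 1")

```text
time: 13.4
ee_pos: [0.4889, 0.3316, 0.0174]
eef_rot: [0.622, 0.783, -0.011, -0.009]
force: [-0.7, 0.0, -3.7]
opening: 0.0114
```

```bash
python3 -c "
from h import *
feelm(6);feelm(6)"
```

```text
t 13.7 Fz -2.65 F tool [-0.3   0.27  2.65] M tool [ 0.189  0.003 -0.007] pos [0.4889 0.3316 0.0175] open 0.0109 zaxis [-0.027 -0.006 -1.   ]
t 14.0 Fz -2.84 F tool [-0.17  0.06  2.84] M tool [ 0.178  0.005 -0.004] pos [0.4889 0.3316 0.0175] open 0.0114 zaxis [-0.027 -0.006 -1.   ]
```

Call:
drive_tool(moves="-0.014 0 0 0 0 0.003 1;-0.014 0 0 0 0 0.003 1;0 0 0 0 0 0.0015 1;0 0 0 0 0 0 1;0 0 0 0 0 0 0;0 0 0 0 0 0 0;0 0 0 0 0 0 0;0 0 0 0 0 -0.03 0;0 0 0 0 0 -0.035 0;0 0 0 -0.038 0 0 0;0 0 0 -0.038 0 0 0;0 0 0 -0.038 0 0 0")

```text
time: 15.2
ee_pos: [0.5156, 0.2198, 0.0758]
eef_rot: [0.621, 0.784, 0.001, 0.001]
force: [0.5, -0.9, -0.3]
opening: 0.0429
```

Call:
drive_tool(moves="0 0 0 -0.038 0 0 0;0 0 0 -0.037 0 0 0;0 0 0 0 0 0 0;0 0 0 0 0 0.02 0;0 0 0 0 0 0.02 0;0 0 0 0 0 0.02 0;0 0 0 0 0 0.005 0;0 0 0 0 0 0 0;0 0 0 0 0 0 0;0 0 0 0 0 0 0")

```text
time: 16.2
ee_pos: [0.5328, 0.1479, 0.0112]
eef_rot: [0.622, 0.783, 0.001, 0.001]
force: [-1.0, -0.3, -0.2]
opening: 0.043
```

```bash
python3 -c "
from h import *
feelm(3)
im=feel(2);cv2.imwrite('pics/w4.png',im[:,:,::-1])"
```

```text
t 16.35 Fz -0.1 F tool [-0.29  0.19  0.1 ] M tool [ 0.014 -0.001 -0.007] pos [0.5325 0.1477 0.0108] open 0.0426 zaxis [ 0.002  0.    -1.   ]
t 16.45 F world [-0.23  0.34 -0.63] sd [0.31 0.12 0.04] F tool [ 0.38 -0.15  0.63] pos [0.5321 0.1476 0.0105] open 0.0427 zaxis [ 0.001  0.    -1.   ]
```

View pics/w4.png

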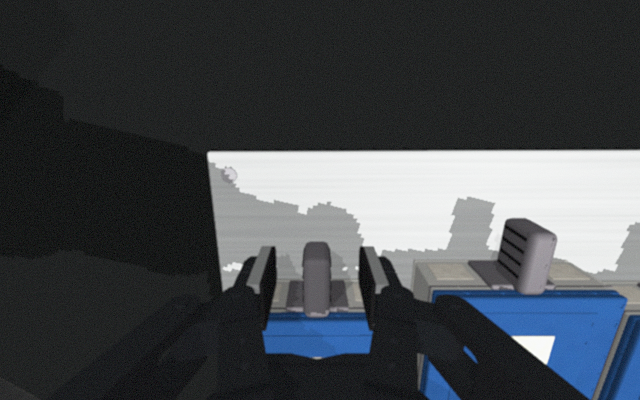

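Call:
drive_tool(moves="0 0 0 0 -0.001 0.0005 1;0 0 0 0 0 0 1;0 0 0 0 0 0 1;0 0 0 0 0 0 1;0.0095 0 0 0 0 -0.0013 1;0.0095 0 0 0 0 -0.0013 1;0.0095 0 0 0 0 -0.0014 1;0.0095 0 0 0 0 -0.0013 1;0.0095 0 0 0 0 -0.0013 1;0.0095 0 0 0 0.0005 -0.0014 1;0 0 0 0 0 0 1;0 0 0 0 0 0 1")

```text
time: 17.65
ee_pos: [0.5313, 0.1474, 0.0173]
eef_rot: [0.621, 0.783, -0.022, -0.018]
force: [-1.5, -0.8, -2.0]
opening: 0.0109
```

```bash
python3 -c "
from h import *
feelm(6);feelm(6)"
```

```text
t 17.95 Fz -2.44 F tool [ 0.07 -0.55  2.47] M tool [ 0.    -0.018  0.023] pos [0.5313 0.1474 0.0174] open 0.0111 zaxis [-0.055 -0.013 -0.998]
t 18.25 Fz -2.94 F tool [-0.12 -0.64  2.98] M tool [ 0.051 -0.004  0.016] pos [0.5313 0.1474 0.0174] open 0.0118 zaxis [-0.056 -0.013 -0.998]
```

Call:
drive_tool(moves="-0.014 0 0 0 0 0 1;-0.014 0 0 0 0 0 1;0 0 0 0 0 0 1;0 0 0 0 0 0 1;0 0 0 0 0 0 1")

```text
time: 18.75
ee_pos: [0.5308, 0.1474, 0.0172]
eef_rot: [0.622, 0.783, -0.012, -0.009]
force: [-1.0, 0.1, -5.9]
opening: 0.0113
```

```bash
python3 -c "
from h import *
feelm(6);feelm(6)"
```

```text
t 19.05 Fz -6.09 F tool [ 0.42 -0.28  6.1 ] M tool [ 0.419 -0.009  0.003] pos [0.5313 0.1474 0.0173] open 0.0109 zaxis [-0.028 -0.007 -1.   ]
t 19.35 Fz -6.19 F tool [-0.2   0.    6.19] M tool [ 0.459 -0.004 -0.019] pos [0.5314 0.1474 0.0173] open 0.0113 zaxis [-0.028 -0.007 -1.   ]
```

Call:
drive_tool(moves="-0.014 0 0 0 0 0.003 1;-0.014 0 0 0 0 0.003 1;0 0 0 0 0 0.0012 1;0 0 0 0 0 0 1;0 0 0 0 0.003 0 1;0 0 0 0 0.004 0 1;0 0 0 0 0.004 0 1;0 0 0 0 0.002 0 1;0 0 0 0 0 0 1", squeeze=80)

```text
time: 20.25
ee_pos: [0.5453, 0.1506, 0.0105]
eef_rot: [0.622, 0.783, 0.0, 0.0]
force: [-1.0, 0.4, 0.7]
opening: 0.0106
```

```bash
python3 -c "
from h import *
feelm(3)"
```

```text
t 20.4 Fz 1.06 F tool [ 0.34  0.05 -1.06] M tool [-0.591  0.031 -0.01 ] pos [0.5453 0.1506 0.0106] open 0.0105 zaxis [ 0.001  0.    -1.   ]
```

Call:
drive_tool(moves="0 0 0 0 0.002 0 1;0 0 0 0 0.002 0 1;0 0 0 0 0.002 0 1")

```text
time: 20.7
ee_pos: [0.5476, 0.1513, 0.0097]
eef_rot: [0.622, 0.783, -0.002, -0.002]
force: [-6.8, -1.7, 4.7]
opening: 0.0106
```

Call:
drive_tool(moves="0 0 0 0 0.002 0 1;0 0 0 0 0.002 0 1")

```text
time: 20.9
ee_pos: [0.5502, 0.152, 0.0097]
eef_rot: [0.622, 0.783, -0.003, -0.002]
force: [-10.5, -3.1, 10.0]
opening: 0.0107
```

Call:
drive_tool(moves="0 0 0 0 0.002 0 1;0 0 0 0 0.002 0 1")

```text
time: 21.1
ee_pos: [0.5542, 0.1529, 0.0097]
eef_rot: [0.622, 0.783, -0.003, -0.002]
force: [-6.4, -2.5, 5.8]
opening: 0.0109
```

Call:
drive_tool(moves="0 0 0 0 0.002 0 1;0 0 0 0 0.0015 0 1")

```text
time: 21.3
ee_pos: [0.5605, 0.1543, 0.0097]
eef_rot: [0.622, 0.783, -0.001, -0.001]
force: [-1.0, 0.3, -1.7]
opening: 0.0104
```

Call:
drive_tool(moves="0 0 0 0 0.0015 0 1;0 0 0 0 0.001 0 1")

```text
time: 21.5
ee_pos: [0.5607, 0.1543, 0.0096]
eef_rot: [0.622, 0.783, -0.002, -0.002]
force: [-9.6, -2.8, 7.0]
opening: 0.0107
```

Call:
drive_tool(moves="0 0 0 0 0.001 0 1;0 0 0 0 0.001 0 1")

```text
time: 21.7
ee_pos: [0.5607, 0.1543, 0.0096]
eef_rot: [0.622, 0.783, -0.004, -0.003]
force: [-15.5, -4.1, 12.2]
opening: 0.0107
```

Call:
drive_tool(moves="0 0 0 0 -0.0015 0 1;0 0 0 0 -0.0015 0 0;0 0 0 0 0 0 0;0 0 0 0 0 0 0;0 0 0 0 0 -0.03 0;0 0 0 0 0 -0.03 0;0 0 0 0.0314 -0.0155 0 0;0 0 0 0.0314 -0.0155 0 0;0 0 0 0.0314 -0.0156 0 0;0 0 0 0 0 0 0;0 0 0 0 0 0 0")

```text
time: 22.8
ee_pos: [0.4961, 0.2364, 0.0705]
eef_rot: [0.621, 0.784, 0.0, 0.0]
force: [-0.4, -0.3, 0.8]
opening: 0.043
```

```bash
python3 -c "
from h import *
feelm(2)"
```

```text
t 22.9 Fz -0.78 F tool [-0.53 -0.3   0.78] M tool [-0.028 -0.     0.022] pos [0.4969 0.2355 0.0705] open 0.0426 zaxis [ 0. -0. -1.]
```

Call:
drive_tool(moves="0 0 0 0.0005 -0.002 0.02 0;0 0 0 0 0 0.02 0;0 0 0 0 0 0.015 0;0 0 0 0 0 0.005 0;0 0 0 0 0 0 0;0 0 0 0 0 0 0;0 0 0 0 0 0 1;0 0 0 0 0 0 1;0 0 0 0 0 0 1;0 0 0 0 0 0 1")

```text
time: 23.9
ee_pos: [0.4944, 0.2361, 0.0112]
eef_rot: [0.622, 0.783, 0.0, 0.0]
force: [0.5, -0.2, 6.1]
opening: 0.0107
```

Call:
drive_tool(moves="0 0 0 0 0.003 0 1;0 0 0 0 0.004 0 1;0 0 0 0 0.005 0 1;0 0 0 0 0.005 0 1;0 0 0 0 0.005 0 1;0 0 0 0 0.004 0 1;0 0 0 0 0.002 0 1;0 0 0 0 0 0 1")

```text
time: 24.7
ee_pos: [0.5201, 0.2423, 0.0113]
eef_rot: [0.621, 0.783, -0.001, -0.001]
force: [-4.7, -1.4, 10.2]
opening: 0.0105
```

Call:
drive_tool(moves="0 0 0 0 0.002 0 1;0 0 0 0 0.002 0 1")

```text
time: 24.9
ee_pos: [0.5222, 0.2428, 0.0112]
eef_rot: [0.621, 0.784, -0.002, -0.002]
force: [-10.6, -2.2, 16.7]
opening: 0.011
```

Call:
drive_tool(moves="0 0 0 0 0.002 0 1;0 0 0 0 0.002 0 1")

```text
time: 25.1
ee_pos: [0.525, 0.2435, 0.0112]
eef_rot: [0.621, 0.784, -0.003, -0.002]
force: [-12.6, -3.5, 18.9]
opening: 0.0107
```

Call:
drive_tool(moves="0 0 0 0 0.002 -0.0005 1;0 0 0 0 0.002 -0.0005 1")

```text
time: 25.3
ee_pos: [0.5287, 0.2443, 0.0113]
eef_rot: [0.621, 0.784, -0.003, -0.002]
force: [-7.1, -1.1, 4.9]
opening: 0.0108
```

Call:
drive_tool(moves="0 0 0 0 0.002 0 1;0 0 0 0 0.002 0 1")

```text
time: 25.5
ee_pos: [0.5352, 0.2458, 0.0113]
eef_rot: [0.621, 0.783, -0.001, -0.001]
force: [-2.7, -0.2, 4.1]
opening: 0.0105
```

Call:
drive_tool(moves="0 0 0 0 0.0015 0 1;0 0 0 0 0.0015 0 1")

```text
time: 25.7
ee_pos: [0.5361, 0.246, 0.0112]
eef_rot: [0.621, 0.783, -0.003, -0.002]
force: [-12.3, -2.0, 13.9]
opening: 0.0106
```

Call:
drive_tool(moves="0 0 0 0 0.0015 0 1;0 0 0 0 0.001 0 1")

```text
time: 25.9
ee_pos: [0.536, 0.2459, 0.0112]
eef_rot: [0.621, 0.784, -0.004, -0.004]
force: [-17.7, -4.4, 19.8]
opening: 0.0108
```

Call:
drive_tool(moves="0 0 0 0 0.001 0 1;0 0 0 0 0.001 0 1")

```text
time: 26.1
ee_pos: [0.536, 0.2459, 0.0112]
eef_rot: [0.621, 0.784, -0.006, -0.004]
force: [-22.3, -4.9, 24.4]
opening: 0.0103
```

Call:
drive_tool(moves="0 0 0 0 -0.002 0 1;0 0 0 0 -0.002 -0.0005 1;0 0 0 0 -0.002 0 0;0 0 0 0 0 0 0;0 0 0 0 0 0 0;0 0 0 0 0 -0.03 0;0 0 0 0 0 -0.03 0;0 0 0 0.0313 -0.009 0 0;0 0 0 0.0313 -0.009 0 0;0 0 0 0.0313 -0.009 0 0;0 0 0 0 0 0 0;0 0 0 0 0 0 0")

```text
time: 27.3
ee_pos: [0.4906, 0.3321, 0.0718]
eef_rot: [0.621, 0.784, -0.0, 0.0]
force: [-0.1, 0.9, 0.3]
opening: 0.0426
```

```bash
python3 - <<'E'
from h import *
feelm(2)
im=optics.snapshot("top"); cv2.imwrite("pics/top2.png",im[:,:,::-1])
c,T=campose("top")
u=np.array([.9746,.2235])
for k in bluelids(im,400):
    p=cast(c,T,k.reshape(-1,2),0.040)[:,:2]
    r=cv2.minAreaRect((p*1000).astype(np.float32)); print(r)
big=cv2.resize(im[125:260,190:345],None,fx=5,fy=5,interpolation=cv2.INTER_CUBIC)
cv2.imwrite("pics/topc2.png",big[:,:,::-1][:600])
E
```

```text
t 27.4 Fz -0.11 F tool [-0.85  0.46  0.11] M tool [-0.008 -0.002 -0.005] pos [0.4911 0.331  0.0717] open 0.0427 zaxis [-0. -0. -1.]
((564.5324096679688, 349.3062438964844), (122.99600219726562, 83.97217559814453), 13.111255645751953)
((614.4475708007812, 264.7572326660156), (124.49768829345703, 84.12969207763672), 13.09948444366455)
((622.893310546875, 554.003173828125), (127.1448974609375, 84.54608154296875), 48.290550231933594)
((636.2708740234375, 172.86915588378906), (124.74575805664062, 83.86203002929688), 13.193014144897461)
```

View pics/topc2.png

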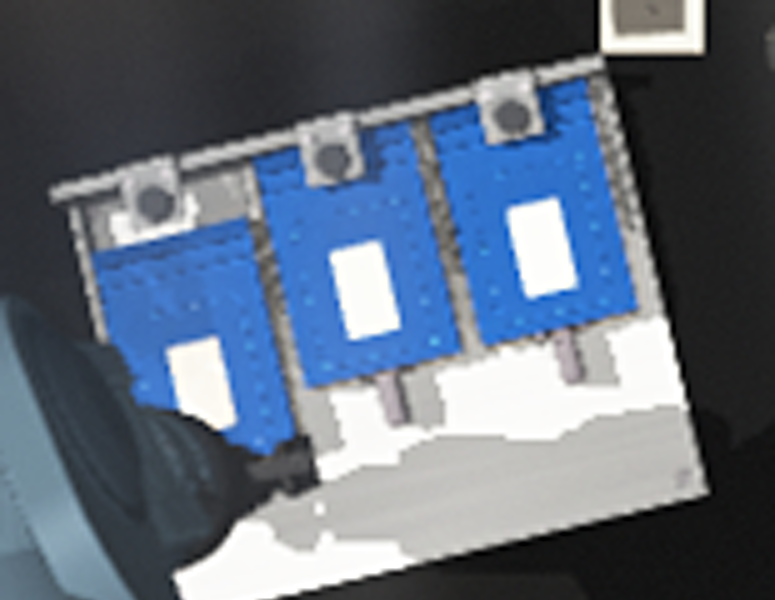

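Call:
drive_tool(moves="0 0 0 0.001 -0.002 0.02 0;0 0 0 0 0 0.02 0;0 0 0 0 0 0.015 0;0 0 0 0 0 0.0055 0;0 0 0 0 0 0 0;0 0 0 0 0 0 0;0 0 0 0 0 0 1;0 0 0 0 0 0 1;0 0 0 0 0 0 1;0 0 0 0 0 -0.0003 1", squeeze=50)

```text
time: 28.45
ee_pos: [0.4889, 0.3323, 0.0123]
eef_rot: [0.622, 0.783, 0.0, 0.0]
force: [1.6, 0.7, -0.0]
opening: 0.0109
```

Call:
drive_tool(moves="0 0 0 0 -0.003 0 1;0 0 0 0 -0.006 0 1;0 0 0 0 -0.008 0 1;0 0 0 0 -0.008 0 1;0 0 0 0 -0.008 0 1;0 0 0 0 -0.008 0 1")

```text
time: 29.05
ee_pos: [0.4482, 0.3229, 0.0122]
eef_rot: [0.622, 0.783, 0.0, 0.0]
force: [3.4, 1.2, 4.8]
opening: 0.0112
```

Call:
drive_tool(moves="0 0 0 0 -0.008 0 1;0 0 0 0 -0.008 0 1;0 0 0 0 -0.006 0 1;0 0 0 0 -0.004 0 1;0 0 0 0 0 0 1;0 0 0 0 0 0 1")

```text
time: 29.65
ee_pos: [0.422, 0.3168, 0.0122]
eef_rot: [0.621, 0.783, -0.0, -0.0]
force: [0.1, 1.0, 8.3]
opening: 0.011
```

Call:
drive_tool(moves="0 0 0 0 0 -0.0005 0;0 0 0 0 0 0 0;0 0 0 0 0 0 0;0 0 0 0 0 -0.03 0;0 0 0 0 0 -0.04 0;0 0 0 0 0 -0.04 0;0 0 0 0.04 0 -0.03 0;0 0 0 0.04 0 0 0;0 0 0 0.04 0 0 0;0 0 0 0.04 0 0 0;0 0 0 0.04 0 0 0;0 0 0 0 0 0 0")

```text
time: 30.85
ee_pos: [0.3754, 0.5154, 0.1508]
eef_rot: [0.62, 0.785, -0.0, -0.001]
force: [-0.6, -1.4, -0.7]
opening: 0.0425
```

```bash
python3 - <<'E'
from h import *
feelm(1)
im=optics.snapshot("top"); s=optics.snapshot("side"); cv2.imwrite("pics/s3.png",cv2.resize(s[120:270,200:400],None,fx=3,fy=3)[:,:,::-1])
c,T=campose("top")
o=np.array([568.7,253.9]); u=np.array([.9743,.2254]);v=np.array([-.2254,.9743])
for k in bluelids(im,400):
    p=cast(c,T,k.reshape(-1,2),0.040)[:,:2]
    r=cv2.minAreaRect((p*1000).astype(np.float32)); d=np.array(r[0])-o; print(r,"station",d@u,d@v)
big=cv2.resize(im[125:260,190:345],None,fx=4,fy=4,interpolation=cv2.INTER_CUBIC)
cv2.imwrite("pics/topc3.png",np.vstack([cv2.resize(big,(600,520)),])[:,:,::-1])
E
```

```text
t 30.9 Fz -0.64 F tool [-0.35  0.17  0.64] M tool [-0.017 -0.046  0.036] pos [0.3761 0.5131 0.1508] open 0.0431 zaxis [-0.002 -0.001 -1.   ]
((497.2799377441406, 333.4108581542969), (122.95013427734375, 82.47358703613281), 13.032444953918457) station -51.66281922790532 93.56551113220216
((614.5409545898438, 264.5398864746094), (124.542724609375, 83.55540466308594), 13.279197692871094) station 47.06107246826167 0.033890227661139166
((623.0032958984375, 554.1266479492188), (126.81419372558594, 84.54608917236328), 48.29059982299805) station 120.57878764160152 280.27086020141604
((636.2392578125, 172.79428100585938), (124.70384216308594, 83.81681060791016), 13.321694374084473) station 47.522269825439416 -94.24465072692871
```

View pics/topc3.png

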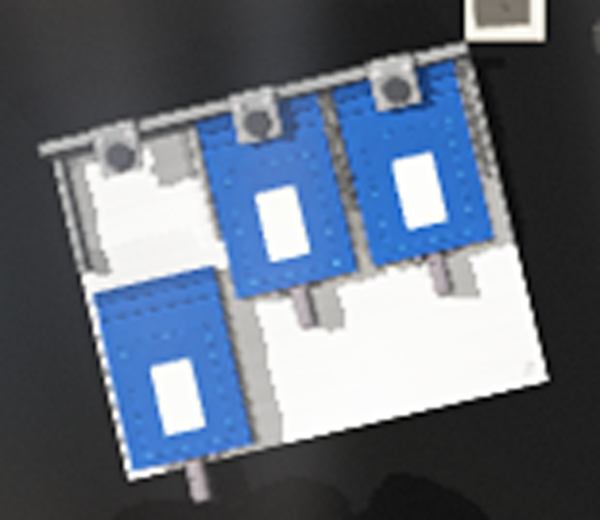

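View pics/s3.png

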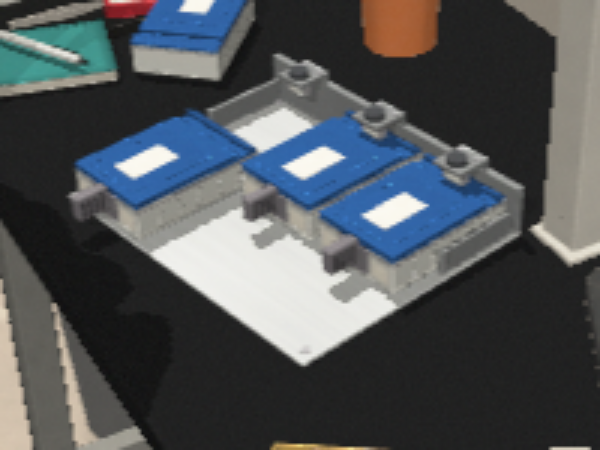

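The pictures show boxes b and c home against the back wall at station x ≈ +47 mm. Box a lies flat on the landing at x ≈ -52 mm, clear of its bay. The arm is clear of everything, so I'm handing in.

```bash
python3 -c "
from cell import ctrl
print(ctrl.sign_off())"
```

```text
the job is handed in; nothing more can be done
None
```

I judged boxes b (middle) and c (right) to be full and pushed both home past their catches. I judged box a (left) to be nearly empty and drew it straight out onto the landing. I handed the job in at about 31 s of the 58 s allowed.

**Feel test:** I raised each box about 8 mm by its fin pull, with the far end still on the plate.
- The plain downward pull was not decisive for b: about 2.1 N with the grip tilted, which falls between the two given ranges. Level, b pulled 5.8 N.
- Box c pulled about 2.7 N tilted and 6.1 N at half tilt; a pulled 1.2–1.6 N tilted and about 2.8 N both level and at half tilt.
- I decided on force and moment together, taken about the heel. That gave roughly 0.38–0.45 N·m for b, 0.44 for c and 0.18–0.22 for a; a nearly empty box should give about 0.18 and a full one 0.43 or more.
- One tilted reading of a disagreed, at about 0.33 N·m. I put it down to noise in the sideways force.

**Last checks:**
- **b and c:** the top camera puts their origins at station x of about +47.1 and +47.5 mm, against a target of +47. Both stopped firmly at the wall. The highest push I read was about 23 N on b and 16 N on c, below the 35 N ramming limit.
- **b's downward press:** while b was against the wall the grip also pressed its fin down with up to about 24 N.
- **a:** its origin is at station x of about -52 mm, flat on the landing and clear of its bay.
- **Everything else:** the fourth box has not moved and the gripper was clear of everything. I did not measure the tray, slides or label roll again, but the arm never went near them.

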